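# Index the slide carriage to the tube reader and mount the tube block on it

## Task

The carriage of the bench slide is pinned at its middle hole. First pull up its spring index knob, slide the carriage over until it stands in front of the reader with the round lens, and let the pin drop fully into the hole there; then set the metal tube block on the carriage with the round part of its keyhole over the screw head, and slide it home under the head to the end of the narrow slot, flat and in line with the carriage. Leave the bottle, the tip box and the vial where they stand.

Things in the scene. Friction and masses are not known exactly. Their poses are not given: they have to be found in the camera images.
- knob_grip (a point): Centre of the black round index knob (26 mm diameter, 22 mm high, upright axis) on the robot's side of the carriage, 11 mm under the knob's top and 71 mm above the table when the pin is in a hole. It sits over a steel barrel of 18 mm diameter whose top is 4 mm under the knob; the carriage's top is 33 mm under this point. Nothing stands within 60 mm beside the knob above the carriage's top. Fixed to the carriage, 75 mm to -x of the screw in the carriage's axes.
- plunger (a joint): Lift of the knob and its pin, m: 0 = pin fully home in a hole, 0.016 = upper stop. The spring pulls down with 5 N at 0 and 8 N at the stop. The round-nosed 8 mm pin reaches 9.5 mm into the 11 mm holes, so it is clear of the index bar above 0.010; off a hole it rides on the bar at about 0.0095, and drops in by itself over a hole.
- carriage (a joint): Position of the carriage along the slide, m, growing to the bed's +y. The bar has holes at -0.065, 0 (where it starts) and +0.065; stops at +-0.075. It slides with about 2 N of friction. The reader stands at the -0.065 or at the +0.065 hole.
- carriage_mid (a point): Middle of the carriage's flat aluminium top (80 mm along x by 120 mm along y), 38 mm above the table. Its y axis is the sliding direction of the slide, its x axis points across it, away from the robot, z up; the slide stands turned by up to 0.25 rad.
- screw (a point): Foot of the upright dark screw, on the carriage's top, 45 mm to -y of carriage_mid; same axes. Shank 6 mm diameter; head 15 mm diameter, from 8 to 13 mm above the top.
- reader: The fixed reader, a white box 60 x 72 x 77 mm with a black lens barrel (34 mm diameter) that looks at the slide; origin under it, 115 mm to +x of the slide's middle line; its y axis runs along the slide. The carriage is at its station when carriage_mid has the same y in these axes (one of the two end holes).
- mixer: The fixed vortex mixer, a low white box 66 x 74 x 40 mm with a round rubber cup (48 mm) on top, 70 mm high in all, at the other end hole. Origin under it.
- block_grip (a point): Middle of the aluminium tube block, 30 mm above its underside. Loose, about 0.35 kg. Block 44 mm along x, 64 mm along y, its top 50 mm above the underside, with tube caps up to 5 mm above it. Under it is a dark steel foot plate 5 mm thick, 56 mm along x, which reaches 78 mm to -y of this point as a tongue holding the keyhole. Its y axis is to run along the carriage's y axis. It can be gripped across x.
- round_hole (a point): Centre of the keyhole's round part (22 mm wide, through the tongue), at the underside of the plate, 48 mm to -y of block_grip; same axes.
- slot_end (a point): Where the screw's axis is when the block is home, at the underside of the plate: the end of the narrow slot (9 mm wide, running to -y from the round part), 18 mm to -y of round_hole. So from the round part over the screw the block is slid 18 mm to +y; it then stops against the shank about 1.5 mm further.
- bottle_mid (a point): White bottle, 60 mm diameter, 130 mm high; its middle. Bystander, loose.
- tipbox_mid (a point): Grey pipette tip box, 85 x 120 x 54 mm; its middle. Bystander, loose.
- vial_mid (a point): Small amber vial, 26 mm diameter, 50 mm high; its middle. Bystander, loose.
Mind the look-alikes: they are no part of the job. Leave any pink look-alike of the part that bears block_grip alone.

How it is judged:
By the outcome, as a careful person would: the job done as asked, in the order asked, and still so for the second after the job is handed in, with the robot touching nothing.
It also fails if it takes over 54 s, if anything falls off the work surface, if the arm or the gripper's body presses on something with over 40 N, if the wrist force passes 120 N, or if a joint passes its speed limit or range.

## Robot

A 6-joint arm with a two-finger parallel gripper is mounted at the origin on the work surface. World frame = base frame: x ahead of the robot, y to its left, z up, the work surface at z = 0. Lengths are in m, angles in rad, forces in N, time in s.
With the tool pointing down it reaches from about 0.425 to 1.125 m from the base axis. Payload 14.9 kg.
Tool frame: the origin (TCP) lies between the finger pads; the fingertips stand 22 mm ahead of it and the grasp point (between the pads) lies 3 mm ahead of it; z points along the fingers, y is the line along which they close (so a half turn about z gives the same grasp; the last joint's range is limited). The gripper opens to 91 mm and grips with 3 to 60 N. Pads are 32 mm wide; open, the fingers measure 118 mm over their backs; the gripper's body (76 mm by 178 mm) begins 60 mm behind the grasp point.
Start: joints at [-1.158, 0.379, 1.734, -0, 1.028, -0.033], TCP at [0.302, -0.632, 0.236] pointing down, gripper open.
Joint ranges: [-2.77, 2.77], [-0.74, 2.19], [0, 2.66], [-1.06, 4.2], [0.31, 2.87], [-3.08, 3.08]. Speed limits (rad/s): [1.89, 1.89, 2.39, 3.14, 3.14, 3.14].

## Interface

Orientations are given as [roll, pitch, yaw] about the fixed x, y, z axes, in that order (R = Rz(yaw) Ry(pitch) Rx(roll)).
In Python, from rig import manip, eyes, order gives the robot as it stands. The module is installed in compiled form; this text tells all that it offers.
- The arm moves only by the tool apply_moves, never from a script. Its argument "steps" is a list that holds one entry, the list of rows, each a list of 6 numbers: the shift along the tool's x, y, z in units of 40 mm (1.0 is 40 mm), then the turn, a rotation vector about the tool's x, y, z in units of 6 degrees (1.0 is 6 degrees). In form: [[[x, y, z, wx, wy, wz], ...]]. A call has 1 to 12 rows; each row shifts and turns the commanded pose from where the row before left it, along the tool's axes as they then stand; what a row does not reach is not made up. A row lasts 1/12 s, in which the tool goes at most 41.7 mm and 7.16 degrees, less where a joint would pass 70% of its speed; a pose out of reach is approached as far as the arm can. A call is refused whole if a number of a shift passes 1 or a number of a turn 1, either way. A call with a gripper value outside its range is refused whole. "gripper" is the gripper's target within -1 to 1 (shut at 1, half-way at 0, fully open at -1), set as the call begins (left out, the last holds). The fingers move at their own pace and stop on an object; the grip force is fixed at half the most. Time passes only in rows, so rows that do not move let the fingers close. It gives the time, the measured TCP pose, the force, the opening and the grip force at its end, in the units of the state.
- manip.sense(): the state, without advancing time (a new reading comes with each control period).
- eyes.camera(name): name is "scene" or "top"; returns a dict with "img" (384x512x3 uint8, red, green, blue), "mtx" (3x3 intrinsics, pixels), "R" (3x3) and "t" (3): a world point X has camera coordinates R X + t. Camera axes: x right, y down, z forward; pixel columns grow to the right and rows downward; lengths in m; the calibration is good to about 2 mm. A picture is of the moment at which its call begins. There is no depth.
- order.close_job(): hands the job in; it is judged then, once.
The state is a dict: "time": time; "joints": joint angles; "joint_vel": joint speeds; "joint_torque": joint torques, N m; "position": TCP position; "tool_rot": TCP orientation; "wrist_force": force on the tool from outside, world axes, zero at the start; "ft_torque": the same for the moment, N m; "grip_width": finger opening in m; "grasp_force": force on a finger pad.
Only numpy, scipy, OpenCV 4.12 (cv2) and the standard library are available. Lean on these libraries where they do the work, as an engineer would, in place of code of your own. Each camera call takes 0.05 s, during which the arm holds its last target. There are 200 camera calls.

## Working session

There is one attempt and no reset: what is moved stays moved. The work goes in short steps, Python scripts to look and compute and a tool call to move; the robot and the scene stay as the last step left them, time stands still between calls to the robot, and variables do not carry over. Pictures are saved under pics/ and viewed, at most 10 in all, crops included, and the job is handed in when it is done.

Besides the shell and the picture viewer there is one more tool, called after ">>>" as a command line: name --argument value ..., lists and objects as JSON in quotes. apply_moves: Moves the arm, as the interface text tells. Its arguments: {"type":"object","properties":{"steps":{"type":"array"},"gripper":{"type":"number"}},"required":["steps"]}

```bash
mkdir -p pics; python3 - <<'E'
from rig import manip, eyes
import cv2
print(manip.sense())
for n in("scene","top"):
    c=eyes.camera(n); cv2.imwrite(f"pics/{n}0.png",cv2.cvtColor(c["img"],cv2.COLOR_RGB2BGR))
    print(n,c["mtx"].tolist(),c["R"].tolist(),c["t"].tolist())
E
```

```text
{'time': 0.0, 'joints': array([-1.15831931e+00,  3.79391387e-01,  1.73478405e+00,  6.85501953e-06,
        1.02848920e+00, -3.33088814e-02]), 'joint_vel': array([ 0.00149119, -0.00020142, -0.00169259, -0.00030717,  0.00103031,
        0.00032967]), 'joint_torque': array([ 5.70687989e-04, -7.63703585e+01, -4.34360433e+01,  6.51807594e-02,
        4.24845179e-02, -5.64074662e-05]), 'position': array([ 0.30165845, -0.63125427,  0.23529863]), 'tool_rot': array([-3.14052146e+00, -4.15644121e-05,  4.45782338e-01]), 'wrist_force': array([ 0.07297191, -0.79796488,  0.39787457]), 'ft_torque': array([ 0.00809094,  0.02692713, -0.01043752]), 'grasp_force': 0.0, 'grip_width': 0.0910724927055602}
scene [[473.75372393441285, 0.0, 258.18962506852876], [0.0, 473.75372393441285, 185.64487642698944], [0.0, 0.0, 1.0]] [[0.7420493455950957, 0.6702802195138532, -0.009337881470167713], [0.4386841825620464, -0.4960942480308442, -0.7492974609863432], [-0.506871735917243, 0.5519193096813808, -0.6621677422897225]] [-0.3645334803803423, -0.2080908366760225, 1.3902176949086578]
top [[396.1650342112687, 0.0, 256.1343565236814], [0.0, 396.1650342112687, 195.8185893500774], [0.0, 0.0, 1.0]] [[0.00911035458943403, -0.9998597984018796, -0.014049376463298067], [-0.9911636073446358, -0.007170001762925183, -0.13245110248800454], [0.13233179857775307, 0.015131907165732544, -0.9910899658813547]] [-0.052350434187743156, 0.5700746517429776, 0.8670169171214281]
```

View pics/scene0.png

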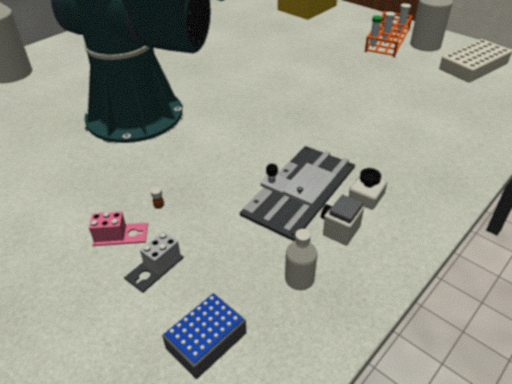

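View pics/top0.png

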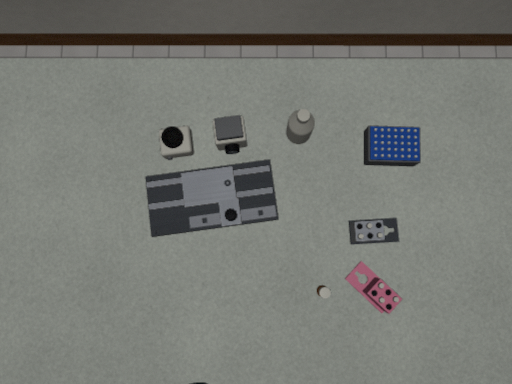

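The scene view shows the slide at (300,190), with the knob at (272,171), the lensed reader at (342,218) and the mixer at (369,185). It also shows the metal block at (158,250), its pink look-alike at (110,228), the vial at (157,198), the bottle at (300,262) and the tip box at (205,332).

The top view shows the knob at (231,214), screw at (228,183), reader at (230,133) on the -y side, metal block at (370,231) with its keyhole at (390,231), and pink block at (378,288).

Candidates:
- **Block:** metal (370,231) or pink (378,288). I choose the metal one.
- **Station:** lens reader (230,133) or mixer (175,140). I choose the reader.
- **Round black things:** knob (231,214), mixer cup (172,137) or screw (228,183).

Next is a close crop to check these.

```bash
cat > h.py <<'E'
import numpy as np, cv2
from rig import manip, eyes
def cast(c,uv,z):
    K,R,t=(np.asarray(c[k]) for k in("mtx","R","t"))
    o=-R.T@t; d=R.T@np.linalg.solve(K,[uv[0],uv[1],1.]); return o+d*(z-o[2])/d[2]
def proj(c,X):
    p=c["mtx"]@(c["R"]@np.asarray(X,float)+c["t"]); return p[:2]/p[2]
def crop(c,x,y,w,h,s):
    return cv2.resize(cv2.cvtColor(c["img"],cv2.COLOR_RGB2BGR)[y:y+h,x:x+w],None,fx=s,fy=s,interpolation=cv2.INTER_CUBIC)
E
python3 - <<'E'
from h import *
c=eyes.camera("top"); s=eyes.camera("scene")
a=crop(c,140,110,145,130,4); b=crop(c,340,210,65,40,4)
im=np.zeros((600,800,3),np.uint8); im[:520,:580]=a; im[:160,540:800]=b
d=crop(s,118,225,72,70,3); im[170:380,584:800]=d
e=crop(s,240,140,72,70,3); im[385:595,584:800]=e
cv2.imwrite("pics/c1.png",im)
E
```

```text
(no output)
```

View pics/c1.png

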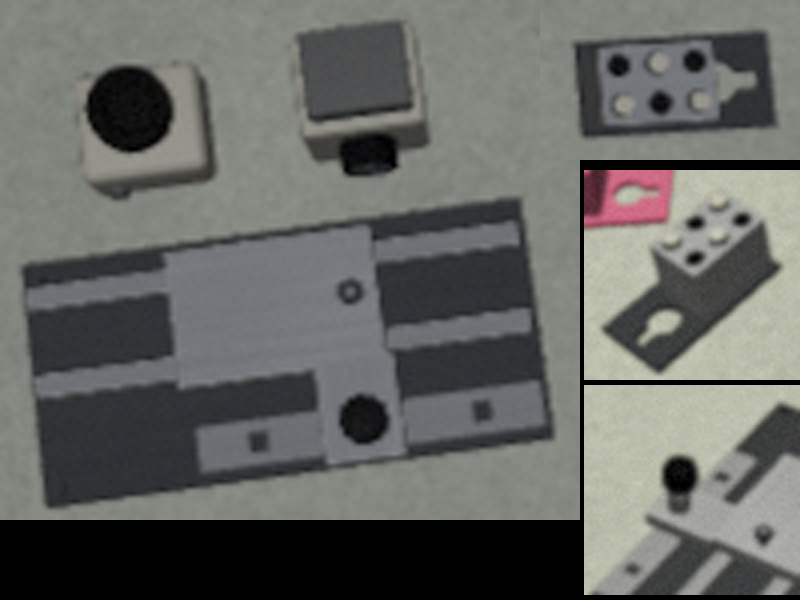

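The crop confirms the choice: the metal block has a grey top, six caps and a dark plate with its tongue towards -y. The knob is at top (231,214), the screw at (227,183), and the lens reader stands by the -y hole.

```bash
cat >> h.py <<'E'
def blobs(c,mask,x,y,w,h,amin=15):
    m=np.zeros(mask.shape,np.uint8); m[y:y+h,x:x+w]=mask[y:y+h,x:x+w]*255
    cs,_=cv2.findContours(m,cv2.RETR_EXTERNAL,cv2.CHAIN_APPROX_NONE)
    return sorted([k for k in cs if cv2.contourArea(k)>=amin],key=cv2.contourArea,reverse=True)
def cen(k):
    m=cv2.moments(k); return np.array([m["m10"],m["m01"]])/m["m00"]
def rectpts(c,k,z):
    P=np.array([cast(c,p,z)[:2] for p in k[:,0]],np.float32); return cv2.minAreaRect(P*1000)
E
python3 - <<'E'
from h import *
c=eyes.camera("top"); s=eyes.camera("scene")
g=c["img"].astype(int); v=g.max(2); sg=s["img"].astype(int).max(2)
for n,cc,vv,box,z in (("knob top",c,v,(222,205,18,18),.082),("knob sc",s,sg,(262,160,22,20),.071)):
    for k in blobs(cc,vv<40,*box): print(n,cen(k),cv2.contourArea(k),cast(cc,cen(k),z),cv2.boundingRect(k))
# bed outline: non-background; background greenish-bright
print("bg",g[100,60],"bed",g[200,190],"carr",g[190,210],"plate",g[241,370],"blk",g[225,370],"foot",g[231,397])
bed=blobs(c,(v<85),140,155,145,85)
for k in bed[:3]: print("bed",cv2.contourArea(k),rectpts(c,k,.012))
for k in blobs(c,v<85,340,210,65,40)[:2]: print("plate",cv2.contourArea(k),rectpts(c,k,.005),cv2.boundingRect(k))
E
```

```text
knob top [230.45833333 214.55952381] 84.0 [0.52333874 0.00668671 0.082     ] (225, 209, 12, 12)
knob sc [271.45454545 169.85064935] 77.0 [0.52426927 0.00966889 0.071     ] (267, 165, 10, 11)
bg [130 133 126] bed [110 114 119] carr [119 122 126] plate [51 54 56] blk [150 148 139] foot [65 67 69]
bed 1447.5 ((569.3963012695312, 58.52166748046875), (144.43182373046875, 297.1845397949219), 8.320724487304688)
bed 1369.5 ((520.4534912109375, 118.34480285644531), (65.01802825927734, 166.6765594482422), 8.273812294006348)
bed 527.5 ((579.1300048828125, 169.00277709960938), (38.7812614440918, 83.76876831054688), 8.253169059753418)
plate 1066.5 ((494.81036376953125, -320.3994445800781), (54.70686340332031, 111.87425994873047), 3.838069438934326) (349, 218, 50, 26)
```

>>> apply_moves --steps '[[[0,0,0,0,0,-1],[0,0,0,0,0,-1],[0,0,0,0,0,-1],[0,0,0,0,0,-1],[0,0,0,0,0,-1],[0,0,0,0,0,-1],[0,0,0,0,0,-1],[0,0,0,0,0,-1],[0,0,0,0,0,-1],[0,0,0,0,0,-1],[0,0,0,0,0,-1],[0,0,0,0,0,-1]]]' --gripper -1

```text
time: 1.3
position: [0.3018, -0.6316, 0.2359]
tool_rot: [-3.142, -0.0, 1.708]
wrist_force: [-0.6, 0.1, -0.8]
grip_width: 0.0913
grasp_force: 0.0
```

>>> apply_moves --steps '[[[0.68,0.35,0.08,0,0,-0.13],[0.68,0.35,0.08,0,0,0],[0.68,0.35,0.08,0,0,0],[0.68,0.35,0.08,0,0,0],[0.68,0.35,0.08,0,0,0],[0.68,0.35,0.08,0,0,0],[0.68,0.35,0.08,0,0,0],[0.68,0.35,0.08,0,0,0],[0.68,0.35,0.08,0,0,0],[0.68,0.35,0.08,0,0,0],[0.68,0.35,0.08,0,0,0],[0.68,0.35,0.08,0,0,0]]]'

```text
time: 2.3
position: [0.4215, -0.2831, 0.1975]
tool_rot: [3.141, 0.0, 1.716]
wrist_force: [-0.1, 0.0, 0.4]
grip_width: 0.0912
grasp_force: 0.0
```

>>> apply_moves --steps '[[[0.68,0.35,0.08,0,0,0],[0.68,0.35,0.08,0,0,0],[0.68,0.35,0.08,0,0,0],[0.68,0.35,0.08,0,0,0],[0.68,0.35,0.08,0,0,0],[0.68,0.35,0.08,0,0,0],[0.68,0.35,0.08,0,0,0],[0.68,0.35,0.08,0,0,0],[0.68,0.35,0.08,0,0,0],[0.68,0.35,0.08,0,0,0],[0,0,0,0,0,0],[0,0,0,0,0,0]]]'

```text
time: 3.3
position: [0.5205, 0.006, 0.1654]
tool_rot: [-3.141, -0.0, 1.718]
wrist_force: [-0.3, 0.4, -0.2]
grip_width: 0.0913
grasp_force: 0.0
```

>>> apply_moves --steps '[[[0.04,0.09,0,0,0,0],[0,0,0.57,0,0,0],[0,0,0.57,0,0,0],[0,0,0.57,0,0,0],[0,0,0.57,0,0,0],[0,0,0,0,0,0],[0,0,0,0,0,0]]]'

```text
time: 3.88
position: [0.5231, 0.0063, 0.074]
tool_rot: [-3.14, -0.0, 1.715]
wrist_force: [-0.2, -0.0, -0.1]
grip_width: 0.0913
grasp_force: 0.0
```

>>> apply_moves --steps '[[[0,0,0,0,0,0],[0,0,0,0,0,0],[0,0,0,0,0,0],[0,0,0,0,0,0],[0,0,0,0,0,0],[0,0,0,0,0,0],[0,0,0,0,0,0],[0,0,0,0,0,0]]]' --gripper 1

```text
time: 4.55
position: [0.5237, 0.0071, 0.0744]
tool_rot: [3.142, 0.0, 1.716]
wrist_force: [0.4, 0.3, 0.8]
grip_width: 0.0408
grasp_force: 0.0
```

>>> apply_moves --steps '[[[0,0,0,0,0,0],[0,0,0,0,0,0],[0,0,0,0,0,0],[0,0,0,0,0,0],[0,0,0,0,0,0],[0,0,0,0,0,0]]]'

```text
time: 5.05
position: [0.5247, 0.0071, 0.0745]
tool_rot: [3.139, 0.0, 1.716]
wrist_force: [6.9, 1.2, -6.2]
grip_width: 0.0256
grasp_force: 30.0
```

>>> apply_moves --steps '[[[0,0,-0.09,0,0,0],[0,0,-0.09,0,0,0],[0,0,-0.09,0,0,0],[0,0,-0.07,0,0,0],[0,0,0,0,0,0],[0,0,0,0,0,0]]]'

```text
time: 5.55
position: [0.5247, 0.0071, 0.0881]
tool_rot: [3.139, 0.0, 1.716]
wrist_force: [7.8, 2.3, -8.8]
grip_width: 0.025
grasp_force: 30.0
```

>>> apply_moves --steps '[[[-0.2,0,0,0,0,0],[-0.2,0,0,0,0,0],[-0.2,0,0,0,0,0],[-0.2,0,0,0,0,0],[-0.2,0,0,0,0,0],[-0.2,0,0,0,0,0],[-0.2,0,0,0,0,0],[-0.2,0,0,0,0,0],[-0.02,0,0,0,0,0],[0,0,0,0,0,0],[0,0,0,0,0,0]]]'

```text
time: 6.47
position: [0.5341, -0.0574, 0.0879]
tool_rot: [3.14, 0.001, 1.716]
wrist_force: [7.4, 0.7, -8.5]
grip_width: 0.0254
grasp_force: 30.0
```

>>> apply_moves --steps '[[[0,0,0.08,0,0,0],[0,0,0.08,0,0,0],[0,0,0.08,0,0,0],[0,0,0.08,0,0,0],[0,0,0.02,0,0,0],[0,0,0,0,0,0]]]'

```text
time: 6.97
position: [0.5341, -0.0572, 0.0745]
tool_rot: [3.14, 0.001, 1.716]
wrist_force: [7.3, -0.3, -5.4]
grip_width: 0.0253
grasp_force: 30.0
```

>>> apply_moves --steps '[[[0,0,0,0,0,0],[0,0,0,0,0,0],[0,0,0,0,0,0],[0,0,0,0,0,0],[0,0,0,0,0,0],[0,0,0,0,0,0],[0,0,-0.5,0,0,0],[0,0,-0.8,0,0,0],[0,0,-0.8,0,0,0],[-0.5,0,-0.8,0,0,0],[-0.8,0,0,0,0,0],[-0.8,0,0,0,0,0]]]' --gripper -1

```text
time: 7.97
position: [0.5463, -0.141, 0.1928]
tool_rot: [3.138, 0.002, 1.718]
wrist_force: [-0.1, 0.2, -0.4]
grip_width: 0.0914
grasp_force: 0.0
```

>>> apply_moves --steps '[[[-0.8,-0.2,0,0,0,0.5],[-0.8,-0.2,0,0,0,0.24],[-0.5,-0.1,0,0,0,0],[0,0,0,0,0,0]]]'

```text
time: 8.3
position: [0.5339, -0.229, 0.1905]
tool_rot: [3.141, 0.001, 1.636]
wrist_force: [0.4, -0.2, -0.1]
grip_width: 0.0915
grasp_force: 0.0
```

```bash
python3 - <<'E'
from h import *
print(manip.sense()["position"],manip.sense()["tool_rot"])
c=eyes.camera("top"); s=eyes.camera("scene")
im=np.zeros((600,800,3),np.uint8)
im[:360,:440]=crop(c,190,120,110,90,4); im[:320,440:800]=crop(c,330,200,90,80,4)
im[360:600,:320]=crop(s,245,145,80,60,4); im[320:600,440:800]=crop(s,115,220,90,70,4)
cv2.imwrite("pics/c2.png",im); np.savez("v2.npz",c=c["img"],s=s["img"])
sg=s["img"].astype(int).max(2);v=c["img"].astype(int).max(2)
P=[.5338,-.0573]
print([proj(q,P+[z]) for q,z in((c,.082),(s,.082),(s,.06))])
E
```

```text
[ 0.53387434 -0.22898955  0.19045004] [3.14132663e+00 5.74916253e-04 1.63591021e+00]
[array([260.14110926, 209.96137246]), array([254.70643054, 182.46548281]), array([254.84767609, 189.95949373])]
```

View pics/c2.png

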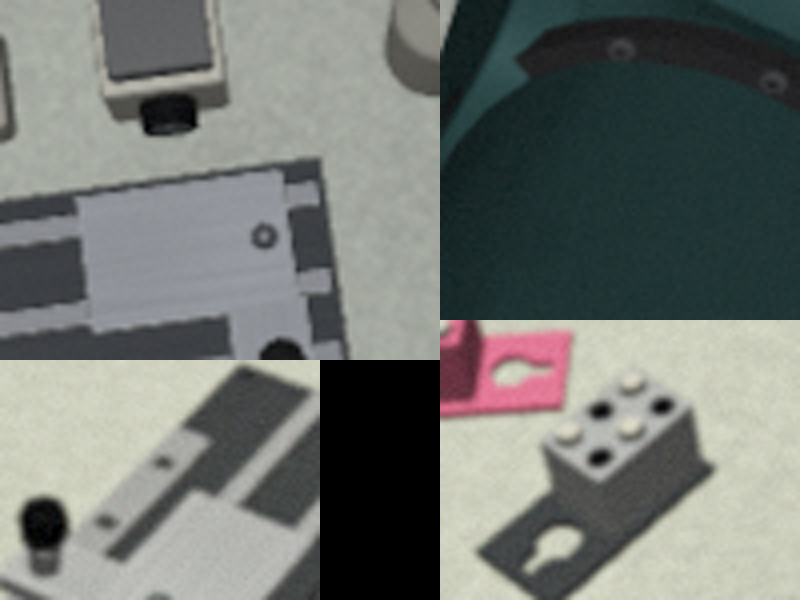

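The pin station looks right: the carriage stands squarely in front of the lens reader, with the screw at top (256,179) and the knob at scene (256,180). The arm hides the block from the top camera, so I use the scene view and the first top image.

```bash
python3 - <<'E'
from h import *
c=eyes.camera("top"); s=eyes.camera("scene"); d=np.load("v2.npz")
rd=lambda f:cv2.imread(f).astype(int).max(2)
s0,t0=rd("pics/scene0.png"),rd("pics/top0.png"); sg=d["s"].astype(int).max(2); v=d["c"].astype(int).max(2)
k0=cen(blobs(s,s0<45,262,160,22,20)[0]); k1=cen(blobs(s,sg<45,245,170,22,20)[0])
u=np.array([.145,-.989,0])*.065
A=cast(s,k0,.073); print("knob",k0,k1,"pred",proj(s,A+u),"if 9.5 up",proj(s,A+u+[0,0,.0095]))
kt=cen(blobs(c,v<45,250,198,22,22)[0]); print("knobtop",kt,cast(c,kt,.082),"scene",cast(s,k1,.073))
# screw: dark blobs in head region
for k in blobs(c,v<105,250,173,13,13,3): print("screw",cen(k),cv2.contourArea(k),cast(c,cen(k),.051))
# keyhole in scene
for n,img in(("s0",s0),("s2",sg)):
    m=(img<95)
    cs,h=cv2.findContours((m[225:295,118:190]*255).astype(np.uint8),cv2.RETR_CCOMP,cv2.CHAIN_APPROX_NONE,offset=(118,225))
    for k,hh in zip(cs,h[0]):
        a=cv2.contourArea(k)
        if a<20: continue
        P=np.array([cast(s,p,.005 if hh[3]>=0 else 0.005)[:2] for p in k[:,0]])*1000
        print(n,"hole" if hh[3]>=0 else "outer",a,cen(k),cast(s,cen(k),.005),cv2.minAreaRect(P.astype(np.float32)))
# block top in top view
for th in (105,115):
  for k in blobs(c,t0>th,352,219,36,24,100)[:2]: print("blk",th,cv2.boundingRect(k),cv2.contourArea(k),rectpts(c,k,.05))
for k in blobs(c,t0<85,340,210,65,40)[:1]:
    P=np.array([cast(c,p,.005)[:2] for p in k[:,0]]); R=np.array([[np.cos(.067),-np.sin(.067)],[np.sin(.067),np.cos(.067)]])
    Q=P@R; print("plate ends in rotated axes",Q.min(0),Q.max(0),"grip guess",R@[Q[:,0].mean()*0+(Q[:,0].min()+Q[:,0].max())/2,Q[:,1].min()+.078])
E
```

```text
knob [271.44936709 169.96202532] [255.441247   184.94964029] pred [255.50648397 185.77951318] if 9.5 up [255.44945059 182.51516067]
knobtop [260.03846154 210.32051282] [ 0.53301966 -0.05708443  0.082     ] scene [ 0.53355536 -0.05482693  0.073     ]
screw [255.62015504 178.62015504] 21.5 [ 0.60793094 -0.04637174  0.051     ]
s0 outer 1077.5 [153.29729312 268.76024749] [ 0.4987644  -0.32382509  0.005     ] ((486.1737060546875, -311.2861328125), (75.9044189453125, 129.46890258789062), 3.993483304977417)
s0 hole 120.5 [142.89073306 276.46611342] [ 0.49860491 -0.34978473  0.005     ] ((498.2503967285156, -351.9460754394531), (23.822124481201172, 37.54386520385742), 9.52729320526123)
s0 outer 55.5 [120.80780781 231.24924925] [ 0.36372383 -0.30595332  0.005     ] ((364.5940856933594, -306.1327819824219), (12.919910430908203, 40.035064697265625), 54.094573974609375)
s2 outer 1037.0 [153.20154291 268.89215686] [ 0.49888605 -0.32416536  0.005     ] ((485.8346252441406, -312.30670166015625), (75.07762908935547, 127.45488739013672), 4.143095016479492)
s2 hole 131.5 [142.98225602 276.48922687] [ 0.49878707 -0.34969884  0.005     ] ((499.07196044921875, -351.8070068359375), (25.50501251220703, 37.543556213378906), 9.462867736816406)
blk 105 (355, 220, 33, 21) 531.0 ((494.1868591308594, -303.76202392578125), (42.497371673583984, 70.8148422241211), 3.8392975330352783)
blk 115 (355, 221, 33, 20) 364.0 ((493.31915283203125, -303.7703857421875), (40.47300720214844, 70.42396545410156), 3.486330986022949)
plate ends in rotated axes [ 0.44489633 -0.40874525] [ 0.49960293 -0.29687098] grip guess [ 0.49333342 -0.29838611]
```

>>> apply_moves --steps '[[[-0.42,-0.28,0,0,0,0],[-0.42,-0.28,0,0,0,0],[-0.42,-0.27,0,0,0,0],[-0.42,-0.27,0,0,0,0],[0,0,0.7,0,0,0],[0,0,0.7,0,0,0],[0,0,0.7,0,0,0],[0,0,0.7,0,0,0],[0,0,0,0,0,0],[0,0,0,0,0,0]]]'

```text
time: 9.33
position: [0.4946, -0.2947, 0.0777]
tool_rot: [-3.139, -0.002, 1.64]
wrist_force: [0.2, 0.3, 0.3]
grip_width: 0.0913
grasp_force: 0.0
```

>>> apply_moves --steps '[[[-0.1,0,0.32,0,0,0],[0,0,0.4,0,0,0],[0,0,0.4,0,0,0],[0,0,0,0,0,0],[0,0,0,0,0,0]]]'

```text
time: 9.75
position: [0.4956, -0.3, 0.0341]
tool_rot: [3.141, 0.0, 1.639]
wrist_force: [0.6, 0.2, -0.4]
grip_width: 0.091
grasp_force: 0.0
```

>>> apply_moves --steps '[[[0,0,0,0,0,0],[0,0,0,0,0,0],[0,0,0,0,0,0],[0,0,0,0,0,0],[0,0,0,0,0,0],[0,0,0,0,0,0],[0,0,0,0,0,0],[0,0,0,0,0,0],[0,0,0,0,0,0],[0,0,0,0,0,0],[0,0,0,0,0,0],[0,0,0,0,0,0]]]' --gripper 1

```text
time: 10.75
position: [0.4951, -0.2998, 0.0336]
tool_rot: [-3.141, -0.0, 1.639]
wrist_force: [-2.5, 0.6, 4.3]
grip_width: 0.0439
grasp_force: 30.0
```

>>> apply_moves --steps '[[[0,0,-0.3,0,0,0],[0,0,-0.5,0,0,0],[0,0,-0.6,0,0,0],[0,0,-0.6,0,0,0],[0,0,-0.5,0,0,-0.37],[0,0,0,0,0,-0.36],[0,0,0,0,0,0],[0.3,0.15,0,0,0,0],[0.5,0.25,0,0,0,0],[0.5,0.25,0,0,0,0],[0.5,0.25,0,0,0,0],[0.5,0.25,0,0,0,0]]]'

```text
time: 11.75
position: [0.5271, -0.2003, 0.1327]
tool_rot: [-3.14, -0.001, 1.713]
wrist_force: [-0.5, -0.1, -3.1]
grip_width: 0.0437
grasp_force: 30.0
```

>>> apply_moves --steps '[[[0.5,0.25,0,0,0,0],[0.5,0.25,0,0,0,0],[0.5,0.25,0,0,0,0],[0.5,0.25,0,0,0,0],[0.5,0.25,0,0,0,0],[0.5,0.25,0,0,0,0],[0.5,0.3,0,0,0,0],[0.5,0.3,0,0,0,0],[0.5,0.3,0,0,0,0],[0.26,0.3,0,0,0,0],[0,0,0,0,0,0],[0,0,0,0,0,0]]]'

```text
time: 12.75
position: [0.6069, 0.0024, 0.133]
tool_rot: [-3.141, -0.0, 1.716]
wrist_force: [-0.6, -0.2, -4.3]
grip_width: 0.0439
grasp_force: 30.0
```

>>> apply_moves --steps '[[[0,-0.16,0,0,0,0],[0,0,0.32,0,0,0],[0,0,0.32,0,0,0],[0,0,0.32,0,0,0],[0,0,0,0,0,0],[0,0,0,0,0,0]]]'

```text
time: 13.25
position: [0.5999, 0.0006, 0.0937]
tool_rot: [-3.139, -0.0, 1.715]
wrist_force: [0.6, -0.9, -3.3]
grip_width: 0.0438
grasp_force: 30.0
```

```bash
python3 - <<'E'
from h import *
print(manip.sense()["position"],manip.sense()["tool_rot"])
c=eyes.camera("top"); s=eyes.camera("scene")
im=np.zeros((600,800,3),np.uint8)
im[:,:400]=crop(c,225,130,80,120,5); im[:500,400:800]=crop(s,240,155,80,100,5)
cv2.imwrite("pics/c3.png",im); np.savez("v3.npz",c=c["img"],s=s["img"])
S=[.6078,-.0463]
print("screw head px",proj(c,S+[.051]),proj(s,S+[.051]),"hole expected",proj(s,S+[.065]),proj(c,S+[.065]))
E
```

```text
[5.99886124e-01 5.80699688e-04 9.36822667e-02] [-3.13918831e+00 -4.48258917e-04  1.71458034e+00]
screw head px [255.58790894 178.67698633] [283.65273515 205.69913766] hole expected [283.82452594 200.97923039] [255.49100118 177.57483324]
```

View pics/c3.png

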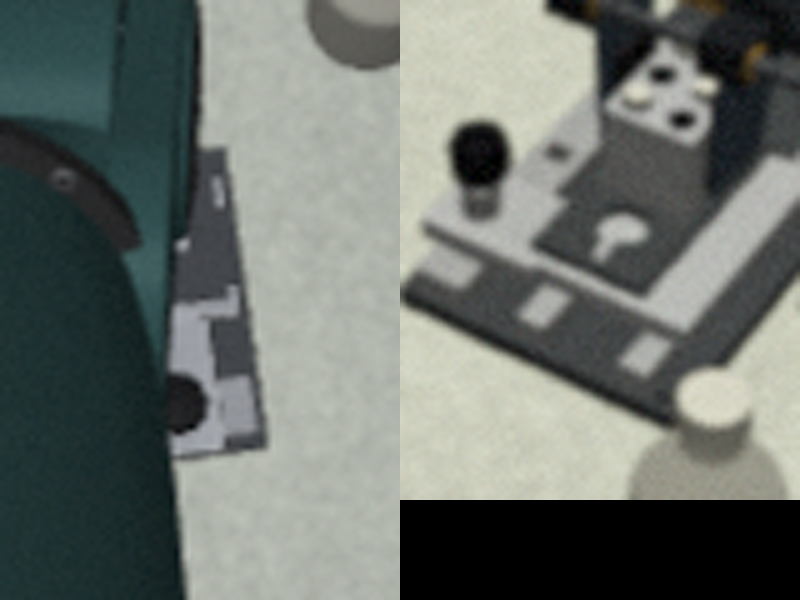

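The scene view shows the keyhole's round part at about (284,201), which is the pixel expected over the screw. Now a finer measurement of the hole.

```bash
python3 - <<'E'
from h import *
s=eyes.camera("scene"); sg=np.load("v3.npz")["s"].astype(int).max(2)
y=np.array([-.1435,.9896])
for th in (110,125,140):
    for k in blobs(s,sg>th,277,196,14,13,10):
        P=np.array([cast(s,p,.065)[:2] for p in k[:,0]]); r=cast(s,cen(k),.065)[:2]
        x=np.array([y[1],-y[0]]); a=P-[.6078,-.0463]
        print(th,cen(k),cv2.contourArea(k),"centroid rel screw (x,y) mm",1e3*np.array([(r-[.6078,-.0463])@x,(r-[.6078,-.0463])@y]),"x",1e3*(a@x).min(),1e3*(a@x).max(),"y",1e3*(a@y).min(),1e3*(a@y).max())
# plate dark outline right/left corners of the tongue end
E
```

```text
110 [283.31313131 201.14478114] 49.5 centroid rel screw (x,y) mm [-0.64401992 -1.03943978] x -10.244114621014297 9.282879931059059 y -18.78829482231109 10.541454005062223
125 [283.25396825 201.21428571] 42.0 centroid rel screw (x,y) mm [-0.63638682 -1.29326348] x -10.109238662027666 9.104673828232157 y -18.78829482231109 10.541454005062223
140 [283.33333333 201.02487562] 33.5 centroid rel screw (x,y) mm [-0.80350705 -0.6973788 ] x -8.452143665297879 9.104673828232157 y -17.62812542209995 9.360782762870963
```

>>> apply_moves --steps '[[[-0.02,0.02,0.1,0,0,0],[0,0,0.1,0,0,0],[0,0,0.1,0,0,0],[0,0,0,0,0,0]]]'

```text
time: 13.73
position: [0.6012, 0.0002, 0.0823]
tool_rot: [-3.141, -0.0, 1.715]
wrist_force: [-0.6, -0.9, -4.0]
grip_width: 0.0436
grasp_force: 30.0
```

>>> apply_moves --steps '[[[0,0,0.1,0,0,0],[0,0,0.1,0,0,0],[0,0,0,0,0,0]]]'

```text
time: 13.98
position: [0.6012, 0.0002, 0.0743]
tool_rot: [-3.141, -0.0, 1.715]
wrist_force: [-1.0, -1.1, -4.0]
grip_width: 0.0437
grasp_force: 30.0
```

>>> apply_moves --steps '[[[0,0,0.04,0,0,0],[0,0,0.02,0,0,0],[0,0,0,0,0,0]]]'

```text
time: 14.23
position: [0.6016, 0.0002, 0.0726]
tool_rot: [-3.141, -0.0, 1.715]
wrist_force: [-0.5, 0.4, -3.5]
grip_width: 0.0439
grasp_force: 30.0
```

>>> apply_moves --steps '[[[0,0,0.025,0,0,0],[0,0,0,0,0,0]]]'

```text
time: 14.4
position: [0.6016, 0.0001, 0.0717]
tool_rot: [-3.142, -0.0, 1.715]
wrist_force: [-1.0, 0.1, -3.8]
grip_width: 0.044
grasp_force: 30.0
```

>>> apply_moves --steps '[[[0,0,0.025,0,0,0],[0,0,0,0,0,0]]]'

```text
time: 14.57
position: [0.6017, 0.0001, 0.0715]
tool_rot: [-3.141, -0.0, 1.715]
wrist_force: [-5.9, 0.5, 10.9]
grip_width: 0.0438
grasp_force: 30.0
```

>>> apply_moves --steps '[[[0,0,-0.02,0,0,0],[0.06,0,0,0,0,0],[0.06,0,0,0,0,0],[0.06,0,0,0,0,0],[0,0,0,0,0,0]]]'

```text
time: 14.98
position: [0.6006, 0.0078, 0.0716]
tool_rot: [3.141, -0.0, 1.715]
wrist_force: [0.6, 1.7, -0.9]
grip_width: 0.0438
grasp_force: 30.0
```

>>> apply_moves --steps '[[[0.05,0,0,0,0,0],[0.05,0,0,0,0,0],[0,0,0,0,0,0]]]'

```text
time: 15.23
position: [0.6, 0.0116, 0.0716]
tool_rot: [3.141, -0.0, 1.715]
wrist_force: [0.3, 1.3, -1.6]
grip_width: 0.0438
grasp_force: 30.0
```

>>> apply_moves --steps '[[[0.05,0,0,0,0,0],[0.05,0,0,0,0,0],[0,0,0,0,0,0]]]'

```text
time: 15.48
position: [0.5994, 0.0155, 0.0716]
tool_rot: [3.142, -0.0, 1.715]
wrist_force: [-0.7, 1.3, -1.3]
grip_width: 0.0437
grasp_force: 30.0
```

>>> apply_moves --steps '[[[0.05,0,0,0,0,0],[0.03,0,0,0,0,0],[0,0,0,0,0,0]]]'

```text
time: 15.73
position: [0.599, 0.0186, 0.0715]
tool_rot: [-3.142, -0.0, 1.715]
wrist_force: [-0.5, 1.6, -0.4]
grip_width: 0.0438
grasp_force: 30.0
```

>>> apply_moves --steps '[[[0.02,0,0,0,0,0],[0.02,0,0,0,0,0],[0,0,0,0,0,0]]]'

```text
time: 15.98
position: [0.5988, 0.02, 0.0716]
tool_rot: [3.142, 0.0, 1.715]
wrist_force: [0.3, -0.1, -0.8]
grip_width: 0.044
grasp_force: 30.0
```

>>> apply_moves --steps '[[[0.025,0,0,0,0,0],[0,0,0,0,0,0]]]'

```text
time: 16.15
position: [0.5986, 0.021, 0.0716]
tool_rot: [3.142, -0.0, 1.715]
wrist_force: [-0.1, -1.0, -0.4]
grip_width: 0.0441
grasp_force: 30.0
```

>>> apply_moves --steps '[[[0.025,0,0,0,0,0],[0,0,0,0,0,0]]]'

```text
time: 16.32
position: [0.5985, 0.0218, 0.0716]
tool_rot: [3.142, 0.0, 1.715]
wrist_force: [1.5, -3.9, -0.4]
grip_width: 0.0439
grasp_force: 30.0
```

>>> apply_moves --steps '[[[0.025,0,0,0,0,0],[0,0,0,0,0,0]]]'

```text
time: 16.48
position: [0.5984, 0.0224, 0.0716]
tool_rot: [3.141, 0.001, 1.715]
wrist_force: [1.0, -9.9, -1.0]
grip_width: 0.0439
grasp_force: 30.0
```

>>> apply_moves --steps '[[[-0.05,0,0,0,0,0],[0,0,0,0,0,0]]]'

```text
time: 16.65
position: [0.5986, 0.0208, 0.0716]
tool_rot: [3.142, -0.0, 1.715]
wrist_force: [1.1, -1.6, 0.2]
grip_width: 0.0433
grasp_force: 30.0
```

>>> apply_moves --steps '[[[0,0,0,0,0,0],[0,0,0,0,0,0],[0,0,0,0,0,0],[0,0,0,0,0,0],[0,0,0,0,0,0],[0,0,0,0,0,0],[0,0,-0.3,0,0,0],[0,0,-0.6,0,0,0],[0,0,-0.8,0,0,0],[0,0,-0.8,0,0,0],[0,0,-0.8,0,0,0],[0,0,0,0,0,0]]]' --gripper -1

```text
time: 17.65
position: [0.6015, 0.021, 0.2106]
tool_rot: [3.133, 0.001, 1.715]
wrist_force: [0.5, -0.0, 0.1]
grip_width: 0.0912
grasp_force: 0.0
```

>>> apply_moves --steps '[[[0.8,0,-0.2,0,0,0],[0.8,-0.2,0,0,0,0],[0.8,-0.2,0,0,0,0],[0.8,-0.2,0,0,0,0],[0.8,-0.2,0,0,0,0],[0.8,-0.2,0,0,0,0],[0.8,-0.2,0,0,0,0],[0.8,-0.2,0,0,0,0],[0.8,-0.2,0,0,0,0],[0.8,-0.2,0,0,0,0],[0,0,0,0,0,0],[0,0,0,0,0,0]]]'

```text
time: 18.65
position: [0.4807, 0.3284, 0.2119]
tool_rot: [3.141, -0.0, 1.718]
wrist_force: [0.2, -0.1, -0.4]
grip_width: 0.0913
grasp_force: 0.0
```

```bash
python3 - <<'E'
from h import *
c=eyes.camera("top"); s=eyes.camera("scene")
im=np.zeros((600,800,3),np.uint8)
im[:600,:425]=crop(c,215,115,85,120,5); im[:500,425:800]=crop(s,245,155,75,100,5)
cv2.imwrite("pics/c4.png",im)
sg=s["img"].astype(int).max(2); v=c["img"].astype(int).max(2)
k=cen(blobs(s,sg<45,245,170,22,20)[0]); print("knob",k, "prev 255.44 184.95, pred 255.5 185.8")
kt=cen(blobs(c,v<45,250,198,22,22)[0]); print("knobtop",kt,cast(c,kt,.082))
a=c["img"].astype(int); b=cv2.imread("pics/top0.png")[...,::-1].astype(int)
df=(np.abs(a-b).max(2)>40)
for n,(x,y,w,h) in dict(bottle=(285,105,35,45),tip=(360,120,65,50),vial=(315,282,20,20),pink=(340,258,70,60)).items(): print(n,df[y:y+h,x:x+w].sum())
E
```

```text
knob [255.63534676 184.66442953] prev 255.44 184.95, pred 255.5 185.8
knobtop [259.49390244 210.56097561] [ 0.5324893  -0.05591281  0.082     ]
bottle 0
tip 0
vial 0
pink 0
```

View pics/c4.png

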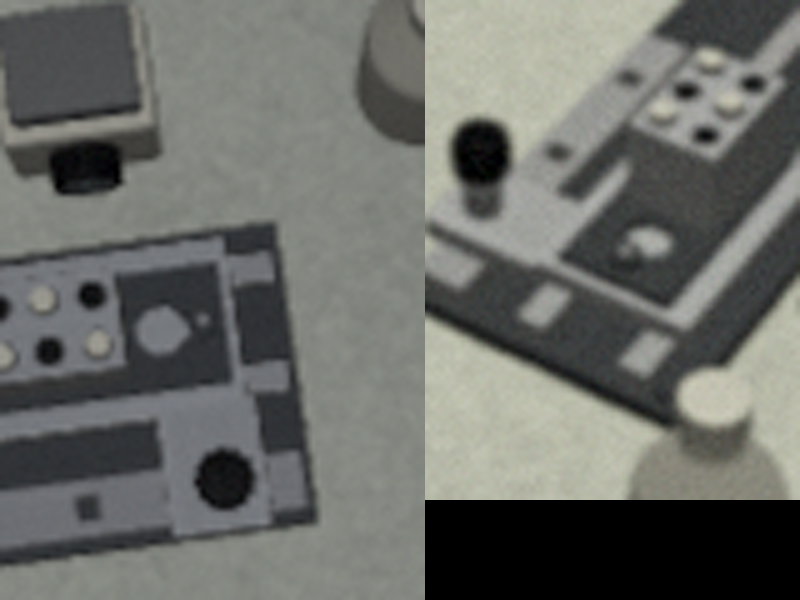

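The final view shows the screw head at the slot's end (top (255,179)), the round part empty, and the block in line with the carriage. The bottle, tip box, vial and pink block have not moved. The last check is the knob's height, triangulated before and now.

```bash
python3 - <<'E'
from h import *
c=eyes.camera("top"); s=eyes.camera("scene")
P=[q["mtx"]@np.c_[q["R"],q["t"]] for q in (c,s)]
L=lambda im:im.astype(int).max(2)
t0,s0=(L(cv2.imread(f"pics/{n}0.png")) for n in("top","scene")); t1,s1=L(c["img"]),L(s["img"])
for th in(40,50,60):
  o=[]
  for t,ss,bt,bs in((t0,s0,(222,205,18,18),(262,160,22,20)),(t1,s1,(250,200,20,20),(245,173,22,20))):
    a=blobs(c,t<th,*bt)[0]; b=blobs(s,ss<th,*bs)[0]
    X=cv2.triangulatePoints(P[0],P[1],cen(a),cen(b)).ravel(); o.append(X[:3]/X[3]); print(th,cv2.contourArea(a),cv2.contourArea(b),cv2.boundingRect(b),o[-1])
  d=o[1]-o[0]; print("move",d,"along",np.hypot(d[0],d[1]))
E
```

```text
40 84.0 77.0 (267, 165, 10, 11) [0.52488901 0.00820389 0.07183569]
40 79.0 84.5 (251, 180, 10, 12) [ 0.53382902 -0.05519418  0.07198946]
move [ 0.00894001 -0.06339807  0.00015377] along 0.06402529994401387
50 91.0 81.0 (267, 164, 10, 12) [0.52480169 0.00820782 0.0720532 ]
50 84.0 88.0 (251, 180, 10, 12) [ 0.53390934 -0.05534063  0.0720308 ]
move [ 9.10764321e-03 -6.35484482e-02 -2.24017353e-05] along 0.06419777593292841
60 95.0 88.5 (267, 164, 10, 13) [0.52499555 0.00808759 0.07153141]
60 90.0 98.0 (251, 180, 11, 13) [ 0.53437192 -0.05537056  0.07202346]
move [ 0.00937637 -0.06345815  0.00049205] along 0.06414711616782301
```

The knob stands at the same height as at the start (72 mm) and has moved 64 mm, so the pin is home.

```bash
python3 -c "
from rig import order
print(order.close_job())"
```

```text
the job is handed in; nothing more can be done
None
```

The job is handed in: the carriage is pinned at the lens reader, the tube block is home under the screw head, and the bottle, tip box and vial were not moved. I did not get the judge's verdict back.

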